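# Load a sample slide under the sprung hold-down arm of a clamp stage

## Task

Load the sample slide into the clamp stage: set it flat on the bed and slide it, sloped nose first, between the guide rails so that it pushes the sprung hold-down arm up and passes beneath it, until the arm's roller drops fully into the groove across the slide and the arm bears down on it, then let go. Feel your way gently and stop as soon as the roller is in: do not press hard on the bed or drive the soft end buffer in, and leave the petri dish, the weighing bottle and the tweezers where they are.

Things in the scene. Friction and masses are not known exactly. Their poses are not given: they have to be found in the camera images.
- stage: Fixed clamp stage, aluminium bed plate 227 x 84 mm. Origin on the worktop, on its long centre line; x is the direction in which the slide is pushed in, y across, z up. Bed top at z = 12 mm, from x = -95 to +132 mm. Nothing on it is higher than 57 mm. Contact forces between slide and stage (on bed, rails, arm and buffer, added up) must stay under 40 N.
- mouth (a point): Start of the straight guide rails on the bed top, centre line (x = -35, z = 12 mm in the stage frame). Rails 10 mm high, 34 mm apart inside, run 80 mm on along x; flared ends widen to about 50 mm at 22 mm before this point; the bed before that is open.
- roller_mid (a point): Point on the stage, x = 20 mm, z = 21 mm, not on a moving part. The roller's axis is within 22 mm of it along x: the grey carriage that carries arm, roller and buffer is clamped by hand somewhere in that range, differs from run to run, is not reported (see it or feel for it), and does not shift in the work.
- hold_arm (a joint): Hold-down arm, rad: 0 down, grows as the roller rises; about 0.175 with the roller on the slide's flat top, 0.12 fully in its groove (a 3.3 mm drop); it passes all lower values on the nose slope. Free white roller at its tip, 18 mm diameter, 22 mm wide, axis across; underside 5 mm above the bed at 0. Spring 2.5 N there, 4 N on the slide.
- end_buffer (a joint): Round rubber end buffer on the carriage, facing the mouth 43 mm beyond the roller axis, 8 mm above the bed; about 0.5 mm beyond the slide's nose when the roller is centred in the groove. Travel in m: 0 free, pushed in up to 0.003 (hard stop); 4 N at first, 2 N more per mm. It must not be driven home (over 2.2 mm).
- sample_slide: Loose aluminium bar 98 x 30 mm (x, y), 0.12 kg. Origin on the underside, 46 mm ahead of the tail end; +x is the nose. Main top 16 mm up. The nose slopes from 4 mm height at x = 52 mm to 16 mm at x = 28; flat to x = 16; cross groove 14 wide, 5 deep, to x = 2; then flat with a white pellet; grip tab at the tail. Starts flat on the worktop.
- groove (a point): Centre of the slide's cross groove at the level of the main top: 9 mm ahead of the slide's origin, 16 mm above its underside. Axes as the slide's.
- grip_tab (a point): Point in the slide's upright grip tab to take hold of, 35 mm behind its origin and 38 mm above its underside. The tab is 12 mm thick (y), 22 mm long (x) and stands from 16 to 50 mm above the underside. Axes as the slide's. Pushing the nose slope under the roller takes about 5 to 12 N, the flat 2 to 6 N.
- petri: Bystander: round petri dish, 60 mm diameter, 15 mm high, loose on the worktop. Origin at the centre of its underside.
- weigh_bottle: Bystander: glass weighing bottle with lid, 42 mm diameter, 58 mm high, loose. Origin at the centre of its underside.
- tweezers: Bystander: steel tweezers lying flat, 128 mm long along their y, 9 mm high. Origin at the centre of the underside.

How it is judged:
By the outcome, as a careful person would: the job done as asked, in the order asked, and still so for the second after the job is handed in, with the robot touching nothing.
It also fails if it takes over 70 s, if anything falls off the work surface, if the arm or the gripper's body presses on something with over 40 N, if the wrist force passes 120 N, or if a joint passes its speed limit or range.

## Robot

A 6-joint arm with a two-finger parallel gripper is mounted at the origin on a cart in front of the work surface, level with it; the furniture and walls round the work are solid. World frame = base frame: x ahead of the robot, y to its left, z up, the work surface at z = 0. Lengths are in mm, angles in rad, forces in N, time in s.
With the tool pointing down it reaches from about 300 to 775 mm from the base axis. Payload 14.6 kg.
Tool frame: the origin (TCP) lies at the very end of the fingers, on their centre line; the grasp point (between the pads) lies 19 mm behind it; y points along the fingers, z is the direction in which the jaws open and shut, and the axes are right-handed (so a half turn about y gives the same grasp; the last joint's range is limited). The gripper opens to 94 mm and grips with 3 to 60 N. Pads are 16 mm wide; open, the fingers measure 119 mm over their backs; the gripper's body (75 mm by 177 mm) begins 78 mm behind the grasp point.
Start: joints at [-1.189, 0.3, 1.521, -0, 1.321, -0.067], TCP at [238.628, -495.525, 165.646] pointing down, gripper open.
Joint ranges: [-3.03, 3.03], [-0.79, 2.21], [0.23, 2.52], [-1.04, 4.18], [0, 3.07], [-2.55, 2.55]. Speed limits (rad/s): [2.22, 2.22, 2.57, 3.14, 3.14, 3.14].

## Interface

Orientations are given as a unit quaternion [x, y, z, w].
In Python, from rig import ctrl gives the robot as it stands.
- The arm moves only by the tool play_rows, never from a script. Its argument "motion" is one flat list of numbers, 4 for each row, row after row: the shift along the world's x, y, z in mm, then the turn about the world's z in degrees. A call has 1 to 10 rows; each row shifts and turns the commanded pose from where the row before left it; what a row does not reach is not made up. A row lasts 1/10 s, in which the tool goes at most 50 mm and 8.59 degrees, less where a joint would pass 70% of its speed; a pose out of reach is approached as far as the arm can. A call is refused whole if a number of a shift passes 50 or a number of a turn 8.59, either way. A call with a gripper value outside its range is refused whole. "jaw" is the finger opening in mm, from 0 to 94, set as the call begins (left out, the last holds). The fingers move at their own pace and stop on an object; "newtons" is the grip in N (left out, the last holds). Time passes only in rows, so rows that do not move let the fingers close. It gives the time, the measured TCP pose, the force and the opening at its end, in the units of the state.
- ctrl.sense(): the state, without advancing time (a new reading comes with each control period).
- ctrl.snapshot(name): name is "scene" or "top" or "wrist"; returns a dict with "color" (384x512x3 uint8, red, green, blue), "range_z" (384x512 float32, mm along the optical axis (not along the pixel's ray), 0 where there is no reading), "K" (3x3 intrinsics, pixels), "k1" (the pictures are not rectified: a ray, as slopes to the right and down, at radius r is drawn at 1 + k1 r^2 times it, then the intrinsics apply), "cam_to_world" (4x4, takes a point from camera to world coordinates). Camera axes: x right, y up, looking along -z (the intrinsics and any distortion apply to the point x, -y, -z); pixel columns grow to the right and rows downward; lengths in mm; the calibration is good to about 2 mm. A picture is of the moment at which its call begins.
- ctrl.close_job(): hands the job in, once; it reports no verdict.
The state is a dict: "time_s": time; "joint_positions": joint angles; "joint_velocities": joint speeds; "effort": joint torques, N m; "ee_pos": TCP position; "eef_rot": TCP orientation; "wrist_force": force on the tool from outside, world axes, zero at the start; "ft_torque": the same for the moment, N m; "grip_width": finger opening in mm.
Only numpy, scipy, OpenCV 4.12 (cv2) and the standard library are available. Lean on these libraries where they do the work, as an engineer would, in place of code of your own. Each camera call takes 0.05 s, during which the arm holds its last target. There are 200 camera calls.

## Working session

There is one attempt and no reset: what is moved stays moved. The work goes in short steps, Python scripts to look and compute and a tool call to move; the robot and the scene stay as the last step left them, time stands still between calls to the robot, and variables do not carry over. Pictures are saved under pics/ and viewed, about 8 in all and at most 12, crops included, and the job is handed in when it is done.

Besides the shell and the picture viewer there is one more tool, called after ">>>" as name(argument=value, ...) on one line, values as JSON. play_rows: Moves the arm, as the interface text tells. Its arguments: {"type":"object","properties":{"motion":{"type":"array"},"jaw":{"type":"number"},"newtons":{"type":"number"}},"required":["motion"]}

```bash
mkdir -p pics; cat > h.py <<'E'
import numpy as np, cv2
from rig import ctrl
def save(name,fn):
    s=ctrl.snapshot(name); np.savez('pics/'+fn+'.npz',**s)
    cv2.imwrite('pics/'+fn+'.png',s['color'][:,:,::-1]); return s
def load(fn): return dict(np.load('pics/'+fn+'.npz'))
def ray(s,u,v):
    K=s['K'];d=np.array([(u-K[0,2])/K[0,0],(v-K[1,2])/K[1,1]]);x=d.copy()
    for _ in range(20): x=d/(1+float(s['k1'])*(x@x))
    return np.array([x[0],-x[1],-1.])
def pt(s,u,v,z=None):
    r=ray(s,u,v);T=s['cam_to_world']
    if z is None: 
        d=s['range_z'][int(round(v)),int(round(u))]
        return (T@np.r_[r*d,1])[:3]
    R=T[:3,:3]@r; return T[:3,3]+R*(z-T[2,3])/R[2]
def cloud(s):
    h,w=s['range_z'].shape;K=s['K'];u,v=np.meshgrid(np.arange(w),np.arange(h))
    a=(u-K[0,2])/K[0,0];b=(v-K[1,2])/K[1,1];x,y=a,b
    for _ in range(20):
        f=1+float(s['k1'])*(x*x+y*y);x,y=a/f,b/f
    d=s['range_z'];P=np.stack([x*d,-y*d,-d],-1)
    return P@s['cam_to_world'][:3,:3].T+s['cam_to_world'][:3,3]
def crop(s,u0,v0,u1,v1,k,fn):
    cv2.imwrite('pics/'+fn+'.png',cv2.resize(s['color'][v0:v1,u0:u1,::-1],None,fx=k,fy=k,interpolation=cv2.INTER_CUBIC))
E
python3 - <<'E'
from h import *
a=save('top','top1');b=save('scene','sc1')
cv2.imwrite('pics/top1b.png',cv2.resize(a['color'][:,:,::-1],(800,600)))
print(ctrl.sense());print(a['cam_to_world'],a['K'],a['k1'])
E
```

```text
{'time_s': 0.1, 'joint_positions': array([-1.18865591e+00,  3.00403551e-01,  1.52151428e+00, -1.06437337e-05,
        1.32072513e+00, -6.65749737e-02]), 'joint_velocities': array([-0.00064645,  0.00025642, -0.00045263,  0.00033186,  0.00184071,
        0.00044327]), 'effort': array([ 1.49989999e-03, -5.32643294e+01, -3.53285122e+01,  7.09995534e-02,
        2.34946684e-02, -6.59221951e-05]), 'ee_pos': array([ 238.49586375, -495.28662639,  165.1516688 ]), 'eef_rot': array([-0.15738009,  0.68975056, -0.68901825,  0.1572562 ]), 'wrist_force': array([ 0.27096045,  0.08219564, -0.1594933 ]), 'ft_torque': array([-0.05118778, -0.02208254,  0.04679209]), 'grip_width': 93.85971421360344}
[[ 2.78045691e-03  9.96379523e-01 -8.49712643e-02  4.56859550e+02]
 [-9.99882353e-01  4.05186584e-03  1.47940173e-02  1.46800783e+01]
 [ 1.50847480e-02  8.49201335e-02  9.96273567e-01  1.08627051e+03]
 [ 0.00000000e+00  0.00000000e+00  0.00000000e+00  1.00000000e+00]] [[416.44224906   0.         251.98126911]
 [  0.         416.44224906 192.26236186]
 [  0.           0.           1.        ]] -0.07535769806852079
```

View pics/top1b.png

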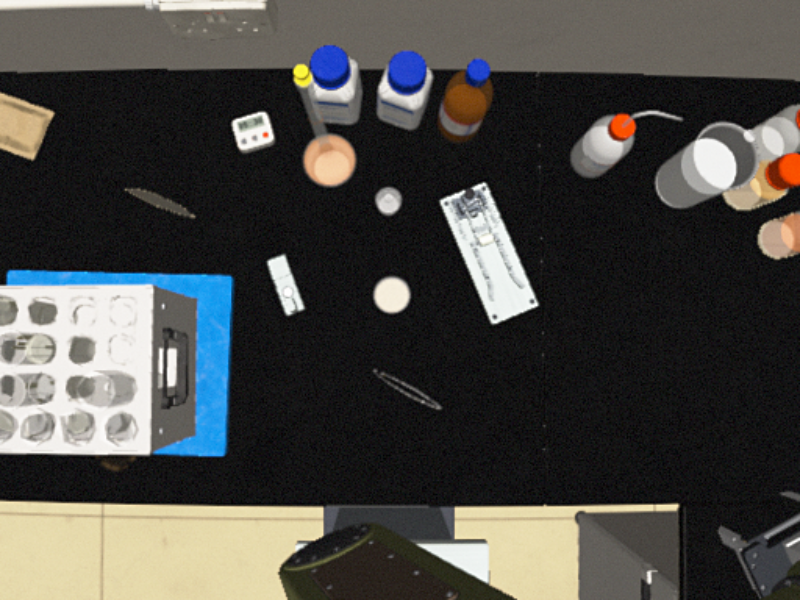

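View pics/sc1.png

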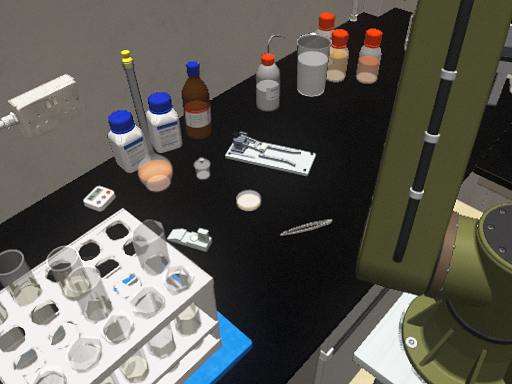

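The top view shows the slide at about (286,285), petri dish (392,295), bottle (388,201), tweezers (407,390) and stage (490,252). The stage's open end is at lower right and its carriage at upper left. I'll enlarge the slide and stage.

```bash
python3 - <<'E'
from h import *
s=load('top1')
a=cv2.resize(s['color'][155:210,160:205,::-1],None,fx=8,fy=8,interpolation=cv2.INTER_CUBIC)
b=cv2.resize(s['color'][110:212,275:350,::-1],None,fx=5.8,fy=5.8,interpolation=cv2.INTER_CUBIC)
a=cv2.resize(a,(360,440)); c=np.zeros((592,800,3),np.uint8);c[:440,:360]=a;b=b[:592,:435];c[:b.shape[0],362:362+b.shape[1]]=b
cv2.imwrite('pics/c1.png',c)
P=cloud(s)
for n,(v0,v1,u0,u1) in dict(slide=(155,210,165,200),stage=(110,212,275,350)).items():
    Q=P[v0:v1,u0:u1].reshape(-1,3)
    print(n,np.percentile(Q[:,2],[1,5,25,50,75,95,99]).round(1))
    m=Q[:,2]>(7)
    R=Q[m]; r=cv2.minAreaRect(R[:,:2].astype(np.float32));print(m.sum(),r,cv2.boxPoints(r).round(1).tolist())
Q=P[155:210,165:200].reshape(-1,3);m=Q[:,2]>35;print('tab',m.sum(),Q[m].mean(0),Q[m].max(0),Q[m].min(0))
E
```

```text
slide [-5.1 -3.6 -1.5  0.3  3.6 17.6 49.9]
410 ((520.0836791992188, 124.78530883789062), (246.49253845214844, 61.01803207397461), 46.231109619140625) [[412.79998779296875, 56.900001525878906], [456.8999938964844, 14.699999809265137], [627.4000244140625, 192.6999969482422], [583.2999877929688, 234.89999389648438]]
stage [-5.5 -3.8 -1.2  0.9 11.1 28.4 49.6]
2735 ((595.6903686523438, -73.98674011230469), (226.97666931152344, 269.2795715332031), 22.2541446685791) [[439.70001220703125, 7.599999904632568], [541.5999755859375, -241.60000610351562], [751.7000122070312, -155.60000610351562], [649.7000122070312, 93.5999984741211]]
tab 54 [531.65247612 150.32434207 143.84900377] [ 550.71142693  172.09011545 1086.27051088] [456.85954998  14.6800783   36.36275298]
```

View pics/c1.png

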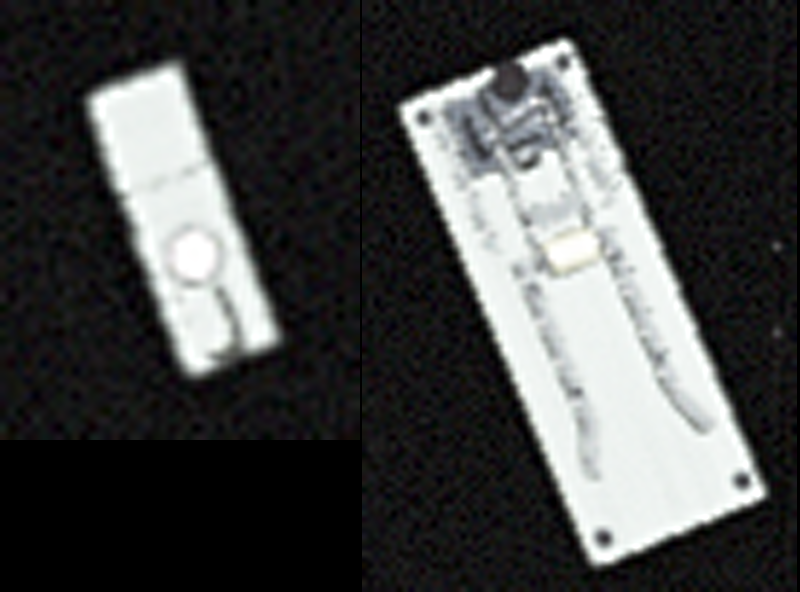

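The crop shows the slide with its nose at the upper left: groove line near (165,180), pellet (192,255) and tab at the tail near (225,330). In the stage half, the white roller sits at (572,250) and the rail ends at (590,475) and (705,430). Next I'll fit the outlines.

```bash
cat >> h.py <<'E'
from scipy.optimize import minimize
def proj(s,X):
    T=np.linalg.inv(s['cam_to_world']);c=X@T[:3,:3].T+T[:3,3]
    a=c[:,0]/-c[:,2];b=-c[:,1]/-c[:,2];f=1+float(s['k1'])*(a*a+b*b);K=s['K']
    return np.c_[a*f*K[0,0]+K[0,2],b*f*K[1,1]+K[1,2]]
def place(X,x,y,th):
    c,n=np.cos(th),np.sin(th);return np.c_[x+c*X[:,0]-n*X[:,1],y+n*X[:,0]+c*X[:,1],X[:,2]]
def box(x0,x1,y,z0,z1): return np.array([[a,b*y,c] for a in(x0,x1) for b in(-1,1) for c in(z0,z1)],float)
SL=[np.r_[box(-46,28,15,0,16),box(28,52,15,0,4)],box(-46,-24,6,16,50)]
ST=[box(-95,132,42,0,12)]
def soft(s,parts,p,win,k=4):
    u0,v0,u1,v1=win;m=np.zeros(((v1-v0)*k,(u1-u0)*k),np.uint8)
    for X in parts:
        q=(proj(s,place(X,*p))-[u0-.5,v0-.5])*k-.5
        h=cv2.convexHull((q*16).round().astype(np.int32).reshape(-1,1,2)); cv2.fillConvexPoly(m,h,255,shift=4)
    return cv2.resize(m,(u1-u0,v1-v0),interpolation=cv2.INTER_AREA)/255.
def fit(s,parts,p0,win,thr=None):
    u0,v0,u1,v1=win;g=s['color'][v0:v1,u0:u1].astype(float).max(-1)
    lo=np.percentile(g,10); hi=np.percentile(g[g>120],50); t=np.clip((g-lo)/(hi-lo),0,1)
    if thr: t=(t>thr).astype(float)
    f=lambda q:((soft(s,parts,(q[0],q[1],q[2]/50),win)-t)**2).sum()
    q0=np.array([p0[0],p0[1],p0[2]*50])
    for d in (6,2): 
        r=minimize(f,q0,method='Nelder-Mead',options=dict(initial_simplex=q0+np.r_[np.zeros((1,3)),np.eye(3)*d],xatol=.02,fatol=.01));q0=r.x
    return np.array([q0[0],q0[1],q0[2]/50]),r.fun
E
python3 - <<'E'
from h import *
s=load('top1')
print('ends',pt(s,188,200,0),pt(s,177,165,0),'stage',pt(s,325,203,12),pt(s,289,120,12),'roller',pt(s,310.7,153,23))
c=pt(s,183,182,8)[:2]
print(fit(s,SL,(c[0],c[1],.35),(162,152,208,212)))
a=pt(s,325,203,12);b=pt(s,295,125,12);th=np.arctan2(b[1]-a[1],b[0]-a[0])
m=a+(b-a)*95/227
print(fit(s,ST,(m[0],m[1],th),(272,108,352,214),.5), fit(s,ST,(m[0],m[1],th),(272,108,352,214)))
for n,u,v,z in(('petri',392,295,15),('bottle',388,196,58),('tw1',374*1.,372,5),('tw2',441,409,5)): print(n,pt(s,u*.64,v*.64,z))
E
```

```text
ends [528.53713575 165.67664625   0.        ] [620.74676851 196.20033402   0.        ] stage [ 521.27134676 -190.97417751   12.        ] [740.3067744  -98.46058598  12.        ] roller [ 650.4122689  -153.20503671   23.        ]
(array([5.73325865e+02, 1.79610941e+02, 3.70492108e-01]), np.float64(11.711451514286647))
(array([ 6.14053520e+02, -1.67379275e+02,  3.94549993e-01]), np.float64(151.92121491733948)) (array([ 6.14007518e+02, -1.67403482e+02,  3.94650116e-01]), np.float64(126.14843874487342))
petri [557.19411508   1.64313285  15.        ]
bottle [713.35224979   9.09837404  58.        ]
tw1 [430.15863013  30.901427     5.        ]
tw2 [369.52888181 -79.91530104   5.        ]
```

```bash
python3 - <<'E'
from h import *
from scipy.spatial.transform import Rotation as R
q=ctrl.sense()['eef_rot'];M=R.from_quat(q).as_matrix();print(M.round(3));z=M[:,2];print('opening dir deg',np.degrees(np.arctan2(z[1],z[0])),'want',np.degrees(.3705)+90,'stage',np.degrees(.3946)+90)
s=load('top1');print(pt(s,125,192),pt(s,100,200))
E
```

```text
[[-0.901 -0.     0.434]
 [-0.434  0.001 -0.901]
 [-0.    -1.    -0.001]]
opening dir deg -64.29034903359175 want 111.228086309597 stage 112.60891459586229
[545.99596686 322.08312036  33.61207343] [513.55070469 322.1383144  214.33706656]
```

>>> play_rows(motion=[15.1,33.1,1.8,-0.22,15.1,33.1,1.8,-0.22,15.1,33.1,1.8,-0.22,15.1,33.1,1.8,-0.22,15.1,33.1,1.8,-0.22,15.1,33.1,1.8,-0.22,15.1,33.1,1.8,-0.22,15.1,33.1,1.8,-0.22,15.1,33.1,1.8,-0.22,15.1,33.1,1.8,-0.22], jaw=60, newtons=40)

```text
time_s: 1.1
ee_pos: [389.9, -163.0, 183.6]
eef_rot: [-0.144, 0.692, -0.692, 0.144]
wrist_force: [0.4, 0.4, -0.2]
grip_width: 60.3
```

>>> play_rows(motion=[15.1,33.1,1.8,-0.22,15.1,33.1,1.8,-0.22,15.1,33.1,1.8,-0.22,15.1,33.1,1.8,-0.22,15.1,33.1,1.8,-0.22,15.1,33.1,1.8,-0.22,15.1,33.1,1.8,-0.22,15.1,33.1,1.8,-0.22,15.1,33.1,1.8,-0.22,15.1,33.1,1.8,-0.22])

```text
time_s: 2.1
ee_pos: [540.9, 168.0, 201.4]
eef_rot: [0.131, -0.695, 0.695, -0.131]
wrist_force: [-0.0, -1.4, -0.8]
grip_width: 60.0
```

>>> play_rows(motion=[0,0,0,0,0,0,0,0])

```text
time_s: 2.3
ee_pos: [540.3, 166.7, 200.9]
eef_rot: [0.132, -0.695, 0.695, -0.131]
wrist_force: [0.4, -0.3, 0.1]
grip_width: 59.8
```

```bash
python3 - <<'E'
from h import *
a=save('wrist','w1')
cv2.imwrite('pics/w1b.png',cv2.resize(a['color'][:,:,::-1],(800,600)))
print(ctrl.sense()['ee_pos'],a['cam_to_world'].round(3),a['K'][0,0])
print(proj(a,place(np.array([[52,15,4],[52,-15,4],[-46,15,16],[-46,-15,16],[-46,0,50],[-24,0,50.]]),573.3,179.6,.3705)))
E
```

```text
[540.28690215 166.07738081 201.20010046] [[ 3.64000e-01  9.06000e-01  2.17000e-01  6.02766e+02]
 [-9.31000e-01  3.54000e-01  8.40000e-02  1.91024e+02]
 [-1.00000e-03 -2.33000e-01  9.73000e-01  4.20294e+02]
 [ 0.00000e+00  0.00000e+00  0.00000e+00  1.00000e+00]] 331.08134045223375
[[239.24759371  93.14841782]
 [264.081312    93.20630813]
 [239.39783304 174.78001045]
 [263.54976211 174.83651453]
 [251.45922816 180.42509452]
 [251.5037435  161.30761629]]
```

View pics/w1b.png

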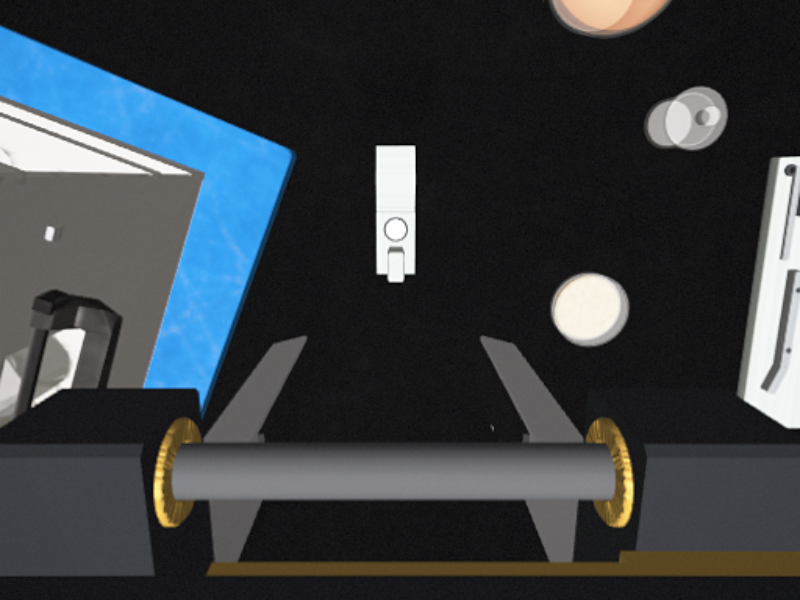

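The wrist view shows the slide square to the gripper: nose at row 145, tab at column 396 against a gripper centre of 394. It sits about 1.5 mm to the right, so I'll correct for that and descend.

>>> play_rows(motion=[0.6,-1.3,-25,0,0,0,-30,0,0,0,-30,0,0,0,-30,0,0,0,-25,0,0,0,-20,0,0,0,-12,0,0,0,-8,0,0,0,0,0])

```text
time_s: 3.25
ee_pos: [541.0, 164.7, 21.3]
eef_rot: [0.131, -0.695, 0.695, -0.13]
wrist_force: [0.1, 0.6, 0.7]
grip_width: 60.1
```

>>> play_rows(motion=[0,0,0,0,0,0,0,0,0,0,0,0,0,0,0,0,0,0,0,0,0,0,0,0,0,0,0,0,0,0,0,0], jaw=0, newtons=40)

```text
time_s: 4.05
ee_pos: [541.2, 165.2, 21.6]
eef_rot: [-0.131, 0.695, -0.695, 0.131]
wrist_force: [-0.2, -0.3, -0.2]
grip_width: 0.9
```

The jaw closed to 0.9 mm, so it missed the tab. Looking again.

```bash
python3 - <<'E'
from h import *
a=save('wrist','w2'); t=save('top','top2')
cv2.imwrite('pics/w2b.png',np.hstack([cv2.resize(a['color'][60:300,160:350,::-1],(480,600)),cv2.resize(t['color'][130:230,150:203,::-1],(318,600))]))
print(ctrl.sense()['ee_pos'])
E
```

```text
[541.23385952 165.16462622  21.64261874]
```

View pics/w2b.png

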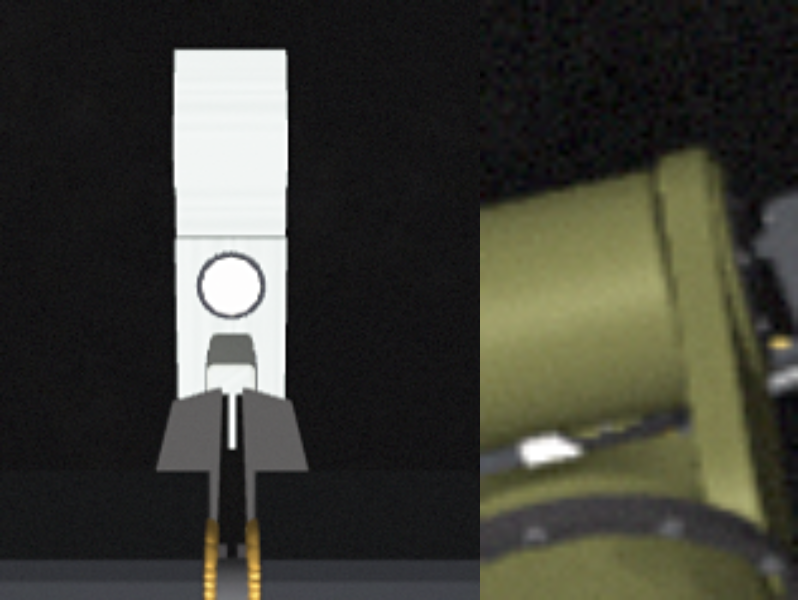

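```bash
python3 - <<'E'
from h import *
a=load('w2');w1=load('w1')
k=np.array([190/480,240/600])
def P(x,y,z): return pt(a,160+x*k[0]-.3,60+y*k[1]-.3,z)
print('nose',P(174,50,4),P(287,50,4),'groove/step edge',P(176,236,16),P(286,236,16),'pellet',P(231,286,16),'tabtop front',P(207,365,50),P(256,365,50),'tab foot front',P(207,334,16))
print('w1 nose',pt(w1,376*.64,145*.64,4),pt(w1,415*.64,145*.64,4),'w1 tab top tail',pt(w1,396*.64,282*.64,50),'pellet',pt(w1,396*.64,229*.64,16),'groove',pt(w1,396*.64,211*.64,16),'tabtop front',pt(w1,396*.64,248*.64,50))
print('proj tcp',proj(a,np.array([[541.2,165.2,21.6],[541.2,165.2,40]])))
d=np.array([np.cos(.3705),np.sin(.3705)])
for v in range(190,262,6): 
    q=pt(a,251.5,v); print(v,q.round(1),(q[:2]-[541.2,165.2])@d, a['color'][v,251])
E
```

```text
nose [617.03252161 211.48567264   4.        ] [628.10436093 183.07215197   4.        ] groove/step edge [571.29709355 193.0644505   16.        ] [582.07046303 165.42585073  16.        ] pellet [563.77908009 174.21863053  16.        ] tabtop front [549.73395774 174.81454362  50.        ] [553.96205285 163.97026838  50.        ] tab foot front [548.62153219 175.45769657  16.        ]
w1 nose [617.33059305 210.98819608   4.        ] [628.30791356 182.91344753   4.        ] w1 tab top tail [531.18591474 160.81374627  50.        ] pellet [563.87259918 173.45594213  16.        ] groove [576.78203436 178.52522328  16.        ] tabtop front [554.45225676 169.94985026  50.        ]
proj tcp [[251.42879798 210.18903612]
 [251.41231096 218.60043609]]
190 [553.4 169.9  16.3] 13.089276138772444 [241 245 243]
196 [552.4 169.5  28.6] 11.949118615296113 [100 102  97]
202 [552.1 169.4  42.7] 11.727773330212477 [105 108 105]
208 [550.8 168.9  51. ] 10.298054314018367 [240 243 242]
214 [547.3 167.5  51.1] 6.570222259259418 [242 245 243]
220 [543.7 166.1  50.8] 2.7103128668766945 [255 255 255]
226 [540.  164.7  50.2] -1.3248412083006524 [254 255 255]
232 [536.6 163.3  50.8] -4.984480483433045 [255 255 255]
238 [532.5 161.7  49.6] -9.352698447055154 [255 255 255]
244 [509.7 152.9   0.6] -33.788718950867576 [22 24 23]
250 [5.050e+02 1.511e+02 5.000e-01] -38.81729019333597 [23 23 25]
256 [500.9 149.5   1.9] -43.22232920464622 [22 18 18]
```

```bash
python3 - <<'E'
from h import *
a=load('w2');C=cloud(a)
for v in (217,220,226,234,242,246,252,262):
    print(v,[(u,tuple(C[v,u].round(0).astype(int).tolist())) for u in (226,232,238,243,246,249,252,255,258,262,268,276)])
print(ctrl.sense())
E
```

```text
217 [(226, (523, 179, 1)), (232, (530, 176, 16)), (238, (547, 176, 66)), (243, (549, 173, 67)), (246, (549, 172, 67)), (249, (549, 170, 63)), (252, (545, 166, 50)), (255, (550, 166, 62)), (258, (552, 165, 67)), (262, (552, 163, 66)), (268, (539, 152, 15)), (276, (537, 143, 0))]
220 [(226, (520, 178, -1)), (232, (547, 179, 73)), (238, (548, 175, 72)), (243, (549, 173, 71)), (246, (549, 171, 72)), (249, (548, 169, 67)), (252, (544, 166, 51)), (255, (549, 166, 67)), (258, (552, 165, 72)), (262, (552, 163, 72)), (268, (554, 160, 72)), (276, (535, 143, 0))]
226 [(226, (516, 176, 0)), (232, (547, 178, 81)), (238, (548, 175, 82)), (243, (548, 173, 81)), (246, (549, 171, 81)), (249, (548, 169, 76)), (252, (540, 164, 50)), (255, (549, 166, 77)), (258, (552, 166, 82)), (262, (552, 164, 81)), (268, (553, 161, 81)), (276, (555, 157, 81))]
234 [(226, (546, 180, 93)), (232, (548, 177, 94)), (238, (548, 175, 93)), (243, (549, 173, 94)), (246, (549, 171, 92)), (249, (549, 169, 90)), (252, (535, 162, 49)), (255, (550, 167, 89)), (258, (551, 166, 92)), (262, (552, 164, 93)), (268, (553, 161, 93)), (27
[... 1193 characters left out ...]
4.15, 'joint_positions': array([ 2.31465699e-01,  4.91898229e-01,  1.61304559e+00, -5.73912517e-06,
        1.03665659e+00,  1.43024796e+00]), 'joint_velocities': array([ 3.81555437e-05,  2.37822843e-03,  1.78958078e-03, -2.07312099e-04,
       -6.64508321e-04, -7.00066499e-04]), 'effort': array([ 1.22059129e-03, -5.90334892e+01, -3.04545057e+01,  2.24668515e-02,
       -7.06234854e-02, -1.49212556e-04]), 'ee_pos': array([541.23385952, 165.16462622,  21.64261874]), 'eef_rot': array([ 0.13077338, -0.69490749,  0.69491123, -0.13076806]), 'wrist_force': array([ 0.41937086,  0.3228387 , -0.11019239]), 'ft_torque': array([ 0.03803345,  0.0457056 , -0.02847922]), 'grip_width': 0.11419708440571648}
```

```bash
python3 - <<'E'
from h import *
for n,us in (('w1',(182,186,190,194,311,315,320)),('w2',(236,243,262,266))):
    a=load(n);C=cloud(a);print(n,a['cam_to_world'][:3,3])
    for v in range(208,300,8): print(v,[(u,tuple(C[v,u].round(0).astype(int).tolist())) for u in us])
E
```

```text
w1 [602.76615052 191.02437301 420.29420225]
208 [(182, (453, 231, 1)), (186, (455, 226, 1)), (190, (457, 221, 1)), (194, (459, 216, 1)), (311, (515, 73, 1)), (315, (517, 67, 0)), (320, (519, 61, 0))]
216 [(182, (442, 228, 0)), (186, (444, 223, 0)), (190, (537, 202, 244)), (194, (538, 200, 244)), (311, (562, 140, 245)), (315, (562, 137, 243)), (320, (509, 56, -1))]
224 [(182, (536, 204, 258)), (186, (537, 202, 257)), (190, (538, 200, 259)), (194, (537, 198, 253)), (311, (560, 141, 254)), (315, (561, 139, 256)), (320, (562, 137, 257))]
232 [(182, (537, 202, 269)), (186, (538, 200, 270)), (190, (537, 198, 266)), (194, (535, 197, 258)), (311, (558, 141, 263)), (315, (560, 140, 266)), (320, (562, 139, 269))]
240 [(182, (538, 200, 280)), (186, (537, 198, 276)), (190, (534, 197, 268)), (194, (531, 195, 258)), (311, (555, 140, 264)), (315, (558, 141, 273)), (320, (560, 141, 277))]
248 [(182, (537, 198, 285)), (186, (535, 197, 279)), (190, (531, 195, 270)), (194, (527, 194, 260)), (311, (551, 139, 266)), (315, (555, 140, 275)), (320, (559, 142, 285))]
256 [(182, (535, 197, 287)), (186, (532, 
[... 1513 characters left out ...]
236, (571, 181, 165)), (243, (572, 179, 165)), (262, (574, 175, 165)), (266, (574, 174, 164))]
256 [(236, (572, 181, 170)), (243, (570, 179, 165)), (262, (573, 175, 169)), (266, (574, 174, 169))]
264 [(236, (571, 181, 173)), (243, (569, 178, 166)), (262, (573, 175, 173)), (266, (574, 174, 173))]
272 [(236, (572, 181, 178)), (243, (570, 178, 173)), (262, (573, 175, 177)), (266, (574, 175, 178))]
280 [(236, (571, 180, 180)), (243, (570, 178, 176)), (262, (573, 175, 179)), (266, (574, 175, 182))]
288 [(236, (571, 180, 182)), (243, (569, 178, 179)), (262, (572, 175, 182)), (266, (573, 174, 183))]
296 [(236, (570, 179, 183)), (243, (567, 177, 178)), (262, (571, 174, 182)), (266, (572, 174, 184))]
```

The depth data shows the real fingertips about 42 mm above the reported TCP, both in this view and the earlier one. They closed in the air over the tab. I'll reopen and descend by the observed offset, stopping gently at the end.

>>> play_rows(motion=[0,0,0,0,0,0,0,0,0,0,0,0,0,0,0,0,0,0,0,0], jaw=50)

```text
time_s: 4.65
ee_pos: [541.2, 165.2, 21.7]
eef_rot: [-0.131, 0.695, -0.695, 0.131]
wrist_force: [-0.4, 0.6, 0.3]
grip_width: 36.7
```

>>> play_rows(motion=[0,0,-10,0,0,0,-10,0,0,0,-7,0,0,0,-5,0,0,0,-3,0,0,0,-1.5,0,0,0,0,0])

```text
time_s: 5.35
ee_pos: [541.2, 165.2, -14.9]
eef_rot: [-0.131, 0.695, -0.695, 0.131]
wrist_force: [0.4, -0.8, 0.3]
grip_width: 50.1
```

```bash
python3 - <<'E'
from h import *
a=save('wrist','w3');C=cloud(a);s=ctrl.sense();print(s['ee_pos'],s['wrist_force'],s['grip_width'])
cv2.imwrite('pics/w3b.png',cv2.resize(a['color'][60:300,160:350,::-1],(475,600)))
for v in range(200,240,3): print(v,[(u,tuple(C[v,u].round(0).astype(int).tolist())) for u in (196,200,204,208,295,299,303,307)])
E
```

```text
[541.33304518 165.19904719 -14.70398473] [0.1785454  0.95906573 0.04179393] 49.89083867059483
200 [(196, (539, 202, -1)), (200, (540, 200, 1)), (204, (541, 198, 2)), (208, (542, 195, 0)), (295, (562, 143, 0)), (299, (563, 141, 1)), (303, (564, 139, 0)), (307, (565, 136, 1))]
203 [(196, (537, 202, 1)), (200, (538, 199, 0)), (204, (539, 197, 0)), (208, (540, 195, 0)), (295, (603, 189, 205)), (299, (561, 140, 1)), (303, (562, 138, 0)), (307, (563, 136, 1))]
206 [(196, (535, 201, -1)), (200, (537, 199, 2)), (204, (537, 196, 1)), (208, (538, 194, 1)), (295, (558, 142, 0)), (299, (559, 140, 1)), (303, (560, 137, 2)), (307, (561, 135, 0))]
209 [(196, (534, 200, 1)), (200, (534, 198, 0)), (204, (535, 196, -1)), (208, (536, 193, 1)), (295, (556, 141, 0)), (299, (558, 139, 1)), (303, (558, 136, 0)), (307, (559, 134, 1))]
212 [(196, (532, 200, 1)), (200, (533, 197, 1)), (204, (534, 195, 1)), (208, (534, 193, 0)), (295, (554, 140, -1)), (299, (555, 138, 0)), (303, (557, 136, 1)), (307, (557, 133, 0))]
215 [(196, (529, 199, 0)), (200, (540, 196, 26)), (204, (540, 194, 25)), (208, (532, 192, 0)), 
[... 889 characters left out ...]
(204, (538, 191, 41)), (208, (523, 188, 1)), (295, (543, 135, 0)), (299, (556, 144, 40)), (303, (558, 143, 45)), (307, (561, 144, 52))]
233 [(196, (540, 194, 54)), (200, (540, 192, 51)), (204, (536, 190, 40)), (208, (521, 188, 1)), (295, (542, 135, 1)), (299, (554, 143, 39)), (303, (558, 144, 51)), (307, (560, 144, 55))]
236 [(196, (540, 193, 57)), (200, (539, 191, 53)), (204, (535, 189, 40)), (208, (529, 187, 26)), (295, (547, 141, 25)), (299, (553, 143, 40)), (303, (558, 145, 54)), (307, (559, 144, 56))]
239 [(196, (539, 192, 58)), (200, (538, 191, 53)), (204, (534, 189, 42)), (208, (527, 187, 25)), (295, (546, 140, 26)), (299, (552, 142, 42)), (303, (556, 144, 54)), (307, (558, 144, 58))]
```

View pics/w3b.png

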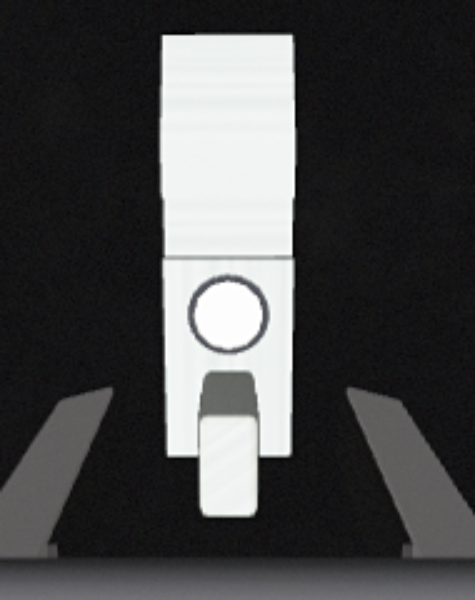

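The fingertips, at z≈25, now straddle the tab: tab centre column 228, finger centre 229. I'll go down 3 mm and close.

>>> play_rows(motion=[0,0,-1.5,0,0,0,-1.5,0,0,0,0,0])

```text
time_s: 5.7
ee_pos: [541.1, 165.2, -18.0]
eef_rot: [-0.131, 0.695, -0.695, 0.131]
wrist_force: [-0.9, -0.4, -0.7]
grip_width: 50.4
```

>>> play_rows(motion=[0,0,0,0,0,0,0,0,0,0,0,0,0,0,0,0,0,0,0,0,0,0,0,0,0,0,0,0,0,0,0,0], jaw=0, newtons=40)

```text
time_s: 6.5
ee_pos: [541.2, 165.2, -17.9]
eef_rot: [-0.131, 0.695, -0.695, 0.131]
wrist_force: [-0.4, -0.4, 0.4]
grip_width: 12.1
```

Gripped at 12.1 mm, so the tab is held. I'll lift and carry it to a viewing pose beside the stage.

>>> play_rows(motion=[0,0,8,0,0,0,20,0,0,0,35,0,0,0,35,0,0,0,35,0,0,0,35,0,0,0,0,0])

```text
time_s: 7.2
ee_pos: [543.1, 165.6, 155.6]
eef_rot: [-0.128, 0.695, -0.695, 0.134]
wrist_force: [-0.3, 1.1, -1.4]
grip_width: 11.7
```

>>> play_rows(motion=[-1.5,-30,0,0.13,-1.5,-30,0,0.13,-1.5,-30,0,0.13,-1.5,-30,0,0.13,-1.5,-30,0,0.13,-1.5,-30,0,0.13,-1.5,-30,0,0.13,-1.5,-30,0,0.13,-1.5,-30,0,0.13,-1.5,-30,0,0.13])

```text
time_s: 8.2
ee_pos: [525.6, -136.0, 149.6]
eef_rot: [-0.139, 0.694, -0.693, 0.138]
wrist_force: [0.5, 0.7, -1.8]
grip_width: 11.8
```

>>> play_rows(motion=[0,-4,0,0,0,0,0,0,0,0,0,0])

```text
time_s: 8.5
ee_pos: [526.1, -138.0, 149.9]
eef_rot: [-0.139, 0.694, -0.693, 0.139]
wrist_force: [-0.1, 0.9, -1.2]
grip_width: 11.5
```

```bash
python3 - <<'E'
from h import *
a=save('wrist','w4');s=ctrl.sense();print(s['ee_pos'],s['eef_rot'],s['wrist_force'],s['grip_width'])
cv2.imwrite('pics/w4b.png',cv2.resize(a['color'][:,:,::-1],(800,600)))
E
```

```text
[ 526.23229596 -137.8494646   149.99008025] [-0.13903055  0.69342922 -0.69321101  0.13887014] [-0.22451166 -0.23549851 -0.75989923] 11.700879493415243
```

View pics/w4b.png

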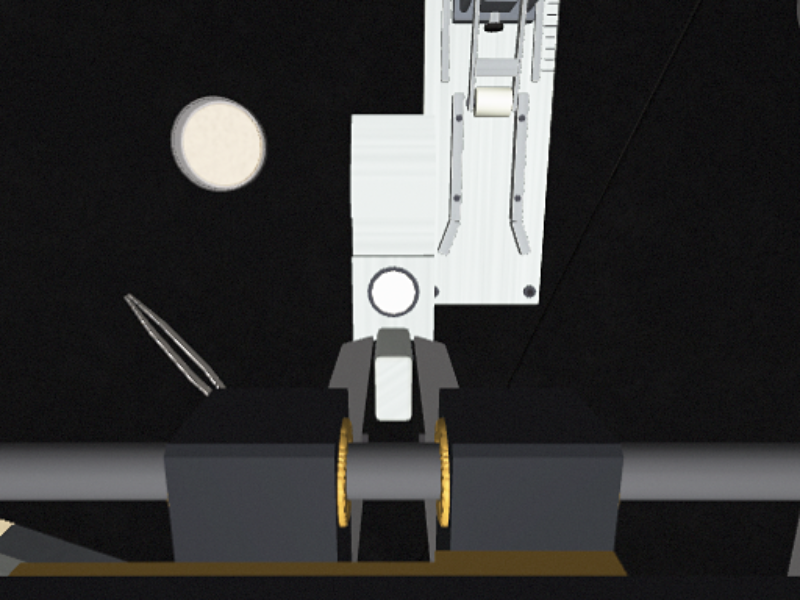

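```bash
python3 - <<'E'
from h import *
a=load('w4');P=lambda u,v,z:pt(a,u*.64-.2,v*.64-.2,z)
# refine roller, plate right edge in full res rows
g=a['color'].astype(int).max(-1)
for v in (30,60,100,140,170,185): 
    r=g[v,285:365];d=np.abs(np.diff(r));print(v,[(285+i+.5,r[i],r[i+1]) for i in np.where(d>60)[0]][-2:])
c=g[150:215,335];i=np.argmax(np.abs(np.diff(c)));print('near edge v',150+i+.5,c[i-1:i+3])
print('roller col',g[48:82,315].tolist());print('roller row',g[65,295:335].tolist());print('rails row v=110',g[110,285:340].tolist());print('v=85',g[85,285:340].tolist())
C=cloud(a);T=[(v,C[v,252].round(1).tolist()) for v in (80,100,130,150,175,185,225,245,262)];print(T)
S=np.array([C[v,u] for v in range(118,162) for u in range(228,276)]);S=S[(S[:,2]>150)&(S[:,2]<200)]
A=np.c_[S[:,:2]-S[:,:2].mean(0),np.ones(len(S))];print('flat plane',np.linalg.lstsq(A,S[:,2],rcond=None)[0])
print('slide nose L,R',P(352,115,172),P(434,115,172),'pellet',P(393,292,184),'tab',P(393.5,420,218))
E
```

```text
30 [(np.float64(341.5), np.int64(118), np.int64(199)), (np.float64(355.5), np.int64(194), np.int64(56))]
60 [(np.float64(328.5), np.int64(42), np.int64(205)), (np.float64(353.5), np.int64(195), np.int64(41))]
100 [(np.float64(336.5), np.int64(170), np.int64(246)), (np.float64(350.5), np.int64(255), np.int64(31))]
140 [(np.float64(327.5), np.int64(102), np.int64(217)), (np.float64(347.5), np.int64(254), np.int64(66))]
170 [(np.float64(345.5), np.int64(253), np.int64(63))]
185 [(np.float64(342.5), np.int64(126), np.int64(255)), (np.float64(344.5), np.int64(255), np.int64(60))]
near edge v 194.5 [251 170  45  14]
roller col [181, 243, 245, 244, 243, 244, 247, 189, 210, 226, 238, 247, 249, 250, 251, 252, 252, 252, 251, 249, 247, 245, 237, 227, 212, 188, 128, 236, 242, 240, 240, 241, 240, 239]
roller row [199, 220, 250, 135, 82, 149, 209, 207, 102, 95, 238, 255, 252, 251, 251, 251, 252, 252, 252, 251, 252, 252, 252, 251, 251, 252, 251, 252, 251, 251, 252, 253, 255, 140, 204, 204, 85, 210, 209, 209]
rails row v=110 [239, 245, 249, 58, 233, 208, 209, 208, 206, 209, 202, 243, 241, 240, 240, 
[... 313 characters left out ...]
 244, 243, 241, 241, 239, 241, 244, 245, 238, 240, 240, 240, 240, 241, 242, 244, 242, 240, 239, 242, 250, 171, 68, 135, 214, 211, 208, 204, 202, 198, 234, 244, 242]
[(80, [603.4, -106.2, 174.9]), (100, [593.3, -110.4, 180.7]), (130, [578.5, -116.6, 184.9]), (150, [567.7, -121.1, 178.7]), (175, [555.6, -126.1, 186.5]), (185, [549.9, -128.5, 185.0]), (225, [537.1, -133.8, 213.8]), (245, [528.8, -137.2, 217.6]), (262, [520.7, -140.6, 218.2])]
flat plane [2.73359928e-01 1.18056591e-01 1.81486049e+02]
slide nose L,R [601.03775363 -90.68598347 172.        ] [ 612.4341884  -118.05458755  172.        ] pellet [ 548.6801808  -128.56633799  184.        ] tab [ 517.31003173 -141.85489845  218.        ]
```

```bash
python3 - <<'E'
from h import *
a=load('w4')
m1=[pt(a,295.5,110,22),pt(a,328.5,110,22)];m2=[pt(a,296.4,85,22),pt(a,330,85,22)]
print('gap',np.linalg.norm(m1[0]-m1[1]),np.linalg.norm(m2[0]-m2[1]),'mid',sum(m1)/2,sum(m2)/2)
E=np.array([pt(a,u,v,12)[:2] for u,v in((355.5,30),(353.5,60),(350.6,100),(347.7,140),(345.5,170))])
d=np.polyfit(E[:,0],E[:,1],1);th=np.arctan(d[0]);print('edge yaw deg',np.degrees(th),E.tolist())
for th in (th,.3946):
    c,n=np.cos(th),np.sin(th);Rt=np.array([[c,n],[-n,c]])
    L=lambda p:(Rt@np.asarray(p)[:2]).round(2)
    print(np.degrees(th),'edge',L(E.mean(0)),'mids',L(sum(m1)/2),L(sum(m2)/2),'near',L(pt(a,335,194.3,12)),
    'roller front/back z14',L(pt(a,316,74.3,14)),L(pt(a,316,54.5,14)),'roller L/R z20',L(pt(a,304.5,65,20)),L(pt(a,328,65,20)),
    'nose',L(pt(a,352*.64-.2,115*.64-.2,172)),L(pt(a,434*.64-.2,115*.64-.2,172)),'pellet',L(pt(a,393*.64,292*.64,184)),'tcp',L(ctrl.sense()['ee_pos']))
    p=[614.,-167.4];print('top-cam stage origin',L(p))
from scipy.spatial.transform import Rotation as R
z=R.from_quat(ctrl.sense()['eef_rot']).as_matrix()[:,2];print(np.degrees(np.arctan2(z[1],z[0]))+90)
E
```

```text
gap 33.615487967352124 33.647784161034444 mid [ 612.23070589 -168.83920305   22.        ] [ 634.7563901  -159.62855996   22.        ]
edge yaw deg 22.373271968192636 [[699.4968691203497, -177.58989781854967], [673.694033130547, -188.39003196400165], [637.5271304197995, -203.25272139582864], [599.311400142637, -218.942839693482], [569.1978533957531, -231.26719638643524]]
22.373271968192636 edge [ 510.37 -430.57] mids [ 501.88 -389.17] [ 526.21 -389.23] near [ 410.88 -420.77] roller front/back z14 [ 537.21 -392.99] [ 556.05 -392.05] roller L/R z20 [ 545.32 -380.02] [ 545.4  -403.38] nose [ 521.28 -312.64] [ 521.4  -342.28] pellet [ 458.32 -327.85] tcp [ 434.15 -327.78]
top-cam stage origin [ 504.06 -388.51]
22.608914595862284 edge [ 508.6  -432.66] mids [ 500.27 -391.23] [ 524.61 -391.39] near [ 409.15 -422.45] roller front/back z14 [ 535.59 -395.2 ] [ 554.44 -394.33] roller L/R z20 [ 543.75 -382.26] [ 543.73 -405.61] nose [ 519.99 -314.78] [ 519.98 -344.43] pellet [ 456.97 -329.73] tcp [ 432.8  -329.56]
top-cam stage origin [ 502.46 -390.58]
22.665362457711225
```

The wrist view shows the rails' inner edges at columns about 462 and 514, the roller at (494,101) and the near bed edge at row 303. The slide is level and square, and the stage yaw is about 22.4°. I'll align on the rail centre line with the nose at x≈-52 and descend.

>>> play_rows(motion=[-9.9,-20.7,0,-0.07,-9.9,-20.7,0,-0.07,-9.9,-20.7,0,-0.07,-9.8,-20.6,0,-0.07,0,0,-20,0,0,0,-30,0,0,0,-30,0,0,0,-30,0,0,0,-20,0,0,0,0,0])

```text
time_s: 9.55
ee_pos: [485.6, -219.9, 17.8]
eef_rot: [-0.139, 0.695, -0.693, 0.136]
wrist_force: [0.1, -0.1, -1.0]
grip_width: 11.8
```

>>> play_rows(motion=[0,0,-10,0,0,0,-5,0,0,0,-4,0,0,0,0,0,0,0,0,0])

```text
time_s: 10.05
ee_pos: [486.9, -221.6, 1.5]
eef_rot: [0.137, -0.694, 0.694, -0.137]
wrist_force: [-0.8, 0.4, -2.2]
grip_width: 11.5
```

```bash
python3 - <<'E'
from h import *
a=save('wrist','w5');s=ctrl.sense();print(s['ee_pos'],s['wrist_force'],s['grip_width'])
cv2.imwrite('pics/w5b.png',cv2.resize(a['color'][0:240,150:400,::-1],(625,600)))
E
```

```text
[ 486.94628378 -221.66200227    1.57304253] [ 0.42995418 -0.59670204 -1.06713978] 11.86912219240269
```

View pics/w5b.png

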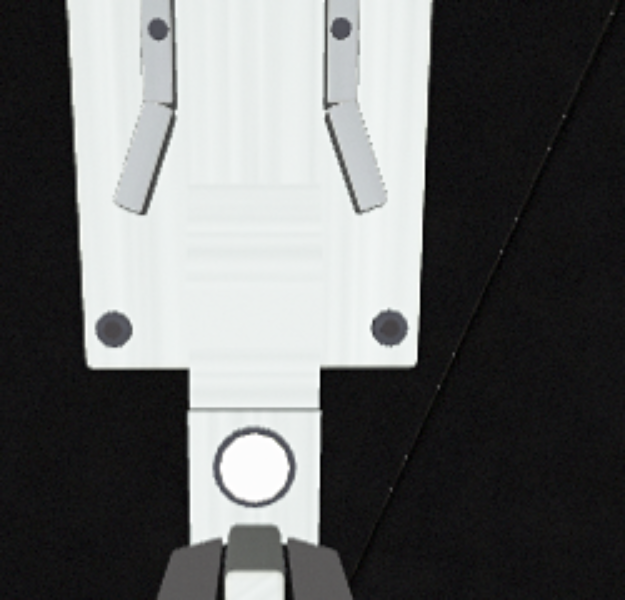

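The slide lies between the flares: slide centre column about 254.5, stage centre about 251.5, so roughly 0.7 mm right. I'll correct that and feel for the bed.

>>> play_rows(motion=[-0.2,0.6,-3,0,0,0,-2,0,0,0,-1,0,0,0,0,0,0,0,0,0])

```text
time_s: 10.6
ee_pos: [486.6, -220.9, -4.8]
eef_rot: [0.137, -0.694, 0.694, -0.137]
wrist_force: [-1.2, -0.1, -1.2]
grip_width: 12.0
```

>>> play_rows(motion=[0,0,-0.5,0,0,0,0,0,0,0,0,0])

```text
time_s: 10.9
ee_pos: [486.5, -220.9, -5.3]
eef_rot: [0.137, -0.694, 0.694, -0.137]
wrist_force: [-0.5, -0.7, -1.1]
grip_width: 11.8
```

>>> play_rows(motion=[0,0,-0.4,0,0,0,0,0,0,0,0,0])

```text
time_s: 11.2
ee_pos: [486.5, -220.9, -5.8]
eef_rot: [-0.137, 0.694, -0.694, 0.137]
wrist_force: [0.3, 0.1, -1.1]
grip_width: 11.7
```

>>> play_rows(motion=[0,0,-0.3,0,0,0,0,0,0,0,0,0])

```text
time_s: 11.5
ee_pos: [486.6, -221.0, -5.9]
eef_rot: [0.137, -0.694, 0.694, -0.137]
wrist_force: [-1.4, -0.6, 2.4]
grip_width: 11.5
```

>>> play_rows(motion=[0,0,-0.3,0,0,0,0,0,0,0,0,0])

```text
time_s: 11.8
ee_pos: [486.5, -221.0, -6.0]
eef_rot: [0.137, -0.694, 0.694, -0.137]
wrist_force: [-4.0, 0.2, 4.5]
grip_width: 11.9
```

>>> play_rows(motion=[0,0,-0.3,0,0,0,0,0,0,0,0,0])

```text
time_s: 12.1
ee_pos: [486.5, -221.1, -6.1]
eef_rot: [0.137, -0.694, 0.694, -0.137]
wrist_force: [-6.1, 0.0, 8.7]
grip_width: 11.6
```

Bed contact is at z≈-5.9. I'll back off to a light touch and slide in.

>>> play_rows(motion=[0,0,0,0,0,0,0.6,0,0,0,0,0])

```text
time_s: 12.4
ee_pos: [486.6, -221.0, -6.0]
eef_rot: [0.137, -0.694, 0.694, -0.137]
wrist_force: [-1.2, 0.4, 2.6]
grip_width: 11.7
```

>>> play_rows(motion=[4.62,1.9,0,0,4.62,1.9,0,0,4.62,1.9,0,0,4.62,1.9,0,0,4.62,1.9,0,0,4.62,1.9,0,0,0,0,0,0])

```text
time_s: 13.1
ee_pos: [515.3, -209.2, -6.0]
eef_rot: [0.137, -0.694, 0.694, -0.137]
wrist_force: [2.9, 0.3, 3.0]
grip_width: 11.6
```

>>> play_rows(motion=[4.62,1.9,0,0,4.62,1.9,0,0,4.62,1.9,0,0,4.62,1.9,0,0,4.62,1.9,0,0,4.62,1.9,0,0,0,0,0,0])

```text
time_s: 13.8
ee_pos: [542.7, -197.9, -5.9]
eef_rot: [0.137, -0.694, 0.694, -0.137]
wrist_force: [1.9, 1.5, 3.5]
grip_width: 11.5
```

>>> play_rows(motion=[4.62,1.9,0,0,4.62,1.9,0,0,4.62,1.9,0,0,2.77,1.14,0,0,2.77,1.14,0,0,0,0,0,0])

```text
time_s: 14.4
ee_pos: [561.6, -190.2, -5.9]
eef_rot: [0.137, -0.694, 0.694, -0.137]
wrist_force: [-0.7, -1.3, 5.0]
grip_width: 11.6
```

>>> play_rows(motion=[1.85,0.76,0,0,1.85,0.76,0,0,1.85,0.76,0,0,1.85,0.76,0,0,1.85,0.76,0,0,0,0,0,0])

```text
time_s: 15.0
ee_pos: [570.7, -186.5, -5.9]
eef_rot: [0.137, -0.694, 0.694, -0.137]
wrist_force: [-2.3, -0.8, 6.3]
grip_width: 11.7
```

>>> play_rows(motion=[1.85,0.76,0,0,1.85,0.76,0,0,1.85,0.76,0,0,0,0,0,0])

```text
time_s: 15.4
ee_pos: [575.4, -184.5, -5.9]
eef_rot: [0.137, -0.694, 0.694, -0.136]
wrist_force: [-8.1, -2.9, 9.4]
grip_width: 11.3
```

>>> play_rows(motion=[1.85,0.76,0,0,1.85,0.76,0,0,1.85,0.76,0,0,0,0,0,0])

```text
time_s: 15.8
ee_pos: [580.9, -182.3, -5.9]
eef_rot: [0.138, -0.694, 0.694, -0.136]
wrist_force: [-9.1, -2.8, 10.3]
grip_width: 11.6
```

>>> play_rows(motion=[1.85,0.76,0.3,0,1.85,0.76,0,0,1.85,0.76,0,0,1.85,0.76,0,0,0,0,0,0])

```text
time_s: 16.3
ee_pos: [588.3, -179.1, -5.9]
eef_rot: [-0.138, 0.694, -0.694, 0.136]
wrist_force: [-7.8, -3.4, 6.7]
grip_width: 11.9
```

>>> play_rows(motion=[1.85,0.76,0,0,1.85,0.76,0,0,1.85,0.76,0,0,1.85,0.76,0,0,0,0,0,0])

```text
time_s: 16.8
ee_pos: [596.0, -175.9, -5.9]
eef_rot: [-0.137, 0.694, -0.694, 0.137]
wrist_force: [-5.0, -0.9, 5.4]
grip_width: 11.7
```

>>> play_rows(motion=[1.85,0.76,0,0,1.85,0.76,0,0,0,0,0,0])

```text
time_s: 17.1
ee_pos: [599.7, -174.4, -5.9]
eef_rot: [-0.137, 0.694, -0.694, 0.137]
wrist_force: [-4.3, -1.5, 5.8]
grip_width: 12.0
```

>>> play_rows(motion=[0.92,0.38,0,0,0.92,0.38,0,0,0.92,0.38,0,0,0,0,0,0])

```text
time_s: 17.5
ee_pos: [602.3, -173.3, -5.9]
eef_rot: [-0.137, 0.694, -0.694, 0.136]
wrist_force: [-5.9, -2.7, 5.2]
grip_width: 11.8
```

>>> play_rows(motion=[0.92,0.38,0,0,0.92,0.38,0,0,0.92,0.38,0,0,0,0,0,0])

```text
time_s: 17.9
ee_pos: [605.3, -172.0, -5.9]
eef_rot: [-0.137, 0.694, -0.694, 0.137]
wrist_force: [-4.6, -0.8, 4.0]
grip_width: 11.4
```

>>> play_rows(motion=[0.92,0.38,0,0,0.92,0.38,0,0,0,0,0,0])

```text
time_s: 18.2
ee_pos: [607.7, -171.0, -5.9]
eef_rot: [-0.137, 0.694, -0.694, 0.137]
wrist_force: [-1.8, -1.1, 2.9]
grip_width: 11.7
```

>>> play_rows(motion=[0.92,0.38,0,0,0,0,0,0])

```text
time_s: 18.4
ee_pos: [608.7, -170.6, -5.9]
eef_rot: [-0.137, 0.694, -0.694, 0.137]
wrist_force: [0.2, 0.3, 0.7]
grip_width: 11.9
```

The resistance has fallen away, so the roller is entering the groove. Half-millimetre steps from here.

>>> play_rows(motion=[0.46,0.19,0,0,0.46,0.19,0,0,0,0,0,0])

```text
time_s: 18.7
ee_pos: [609.4, -170.3, -5.9]
eef_rot: [-0.137, 0.694, -0.694, 0.137]
wrist_force: [-0.5, -0.3, 1.9]
grip_width: 11.9
```

>>> play_rows(motion=[0.46,0.19,0,0,0.46,0.19,0,0,0,0,0,0])

```text
time_s: 19.0
ee_pos: [609.6, -170.2, -5.9]
eef_rot: [-0.138, 0.694, -0.694, 0.136]
wrist_force: [-7.0, -1.6, 4.4]
grip_width: 11.7
```

>>> play_rows(motion=[0.46,0.19,0,0,0,0,0,0])

```text
time_s: 19.2
ee_pos: [609.7, -170.2, -5.9]
eef_rot: [-0.138, 0.694, -0.694, 0.136]
wrist_force: [-9.5, -1.9, 6.1]
grip_width: 11.8
```

It stiffens at x≈609.6, which matches the roller seating against the far groove edge. I'll ease the load off and check with the cameras.

>>> play_rows(motion=[-0.46,-0.19,0,0,-0.37,-0.15,0.2,0,0,0,0,0,0,0,0,0])

```text
time_s: 19.6
ee_pos: [609.7, -170.2, -5.8]
eef_rot: [-0.137, 0.694, -0.694, 0.137]
wrist_force: [-3.0, -1.9, -1.5]
grip_width: 11.5
```

```bash
python3 - <<'E'
from h import *
a=save('wrist','w6');b=save('scene','sc6');s=ctrl.sense();print(s['ee_pos'],s['wrist_force'],s['grip_width'])
cv2.imwrite('pics/w6b.png',cv2.resize(a['color'][0:240,130:390,::-1],(650,600)))
E
```

```text
[ 609.6991755  -170.16527264   -5.82228052] [-2.87264098 -1.38386557 -1.29226611] 11.857589372870411
```

View pics/w6b.png

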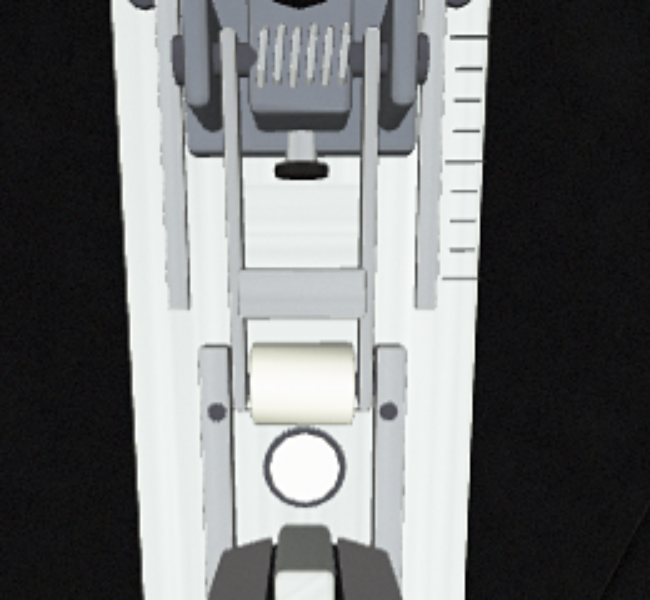

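```bash
python3 - <<'E'
from h import *
a=load('w6');C=cloud(a);k=.4
u=130+303*k
d=np.array([np.cos(np.radians(22.4)),np.sin(np.radians(22.4))])
def X(p): return round(float(np.asarray(p)[:2]@d),1)
pel=pt(a,u,467*k-.3,28);print('pellet',X(pel),'groove expect',X(pel)+20.4)
cols=slice(int(130+265*k),int(130+340*k))
for v in range(134,174,2): print(v,np.median(C[v,cols],0)[2].round(1),X(np.median(C[v,cols],0)))
for z in(33.7,37): print('roller front/back silhouettes',X(pt(a,u,424*k-.3,z)),X(pt(a,u,343*k-.3,z)))
print('pellet/top z',[np.median(C[v,cols],0)[2].round(1) for v in (172,180,186,190,200)])
print('along col',[(v,X(C[v,251]),C[v,251,2].round(1)) for v in range(60,108,3)])
E
```

```text
pellet 523.4 groove expect 543.8
134 28.3 553.2
136 28.6 552.1
138 36.4 551.7
140 38.0 550.7
142 38.9 549.8
144 40.2 548.8
146 41.3 547.9
148 41.4 547.0
150 41.5 545.9
152 42.0 544.9
154 42.4 543.9
156 42.3 542.9
158 41.9 541.8
160 42.0 540.7
162 41.3 539.6
164 40.7 538.4
166 39.6 537.2
168 38.3 535.9
170 28.5 533.2
172 28.9 532.0
roller front/back silhouettes 534.4 552.0
roller front/back silhouettes 534.9 552.3
pellet/top z [np.float64(28.9), np.float64(29.4), np.float64(29.3), np.float64(29.2), np.float64(28.7)]
along col [(60, 592.1, np.float64(25.2)), (63, 590.9, np.float64(22.8)), (66, 588.9, np.float64(26.3)), (69, 587.5, np.float64(25.2)), (72, 587.4, np.float64(12.1)), (75, 585.4, np.float64(15.7)), (78, 583.6, np.float64(18.0)), (81, 581.9, np.float64(19.3)), (84, 580.2, np.float64(20.0)), (87, 578.6, np.float64(20.2)), (90, 576.9, np.float64(21.4)), (93, 575.2, np.float64(23.3)), (96, 573.7, np.float64(23.0)), (99, 572.0, np.float64(24.7)), (102, 570.4, np.float64(23.0)), (105, 568.8, np.float64(25.2))]
```

The roller top reads 42.3 mm with the slide top at 28.8 mm. Seated is expected to be about 14.7 mm above the top and unseated 18 mm, so it is in. Roller axis (543.4) and groove (543.8) coincide along x. Releasing.

>>> play_rows(motion=[0,0,0,0,0,0,0,0,0,0,0,0,0,0,0,0,0,0,0,0,0,0,0,0], jaw=44)

```text
time_s: 20.3
ee_pos: [610.0, -170.1, -5.5]
eef_rot: [-0.137, 0.694, -0.694, 0.137]
wrist_force: [-0.7, -0.1, -0.6]
grip_width: 44.2
```

>>> play_rows(motion=[0,0,5,0,0,0,10,0,0,0,20,0,0,0,30,0,0,0,30,0,0,0,30,0,0,0,0,0,0,0,0,0])

```text
time_s: 21.1
ee_pos: [610.1, -170.2, 120.3]
eef_rot: [0.137, -0.693, 0.694, -0.137]
wrist_force: [-0.0, -0.4, -0.3]
grip_width: 43.9
```

```bash
python3 - <<'E'
from h import *
a=save('wrist','w7');t=save('top','top7');s=ctrl.sense();print(s['time_s'],s['ee_pos'],s['wrist_force'],s['grip_width'])
cv2.imwrite('pics/w7b.png',cv2.resize(a['color'][:,:,::-1],(800,600)))
t1=load('top1')
for n,u,v in(('petri',251,189),('bottle',248,128),('tw',260,249)):
    print(n,np.abs(t['color'][v-18:v+18,u-18:u+18].astype(int)-t1['color'][v-18:v+18,u-18:u+18]).mean())
E
```

```text
21.2 [ 609.45147104 -169.98101395  118.53807303] [-0.30417842 -0.8548992  -0.67140123] 43.82750149630085
petri 7.8032407407407405
bottle 8.22093621399177
tw 7.110339506172839
```

View pics/w7b.png

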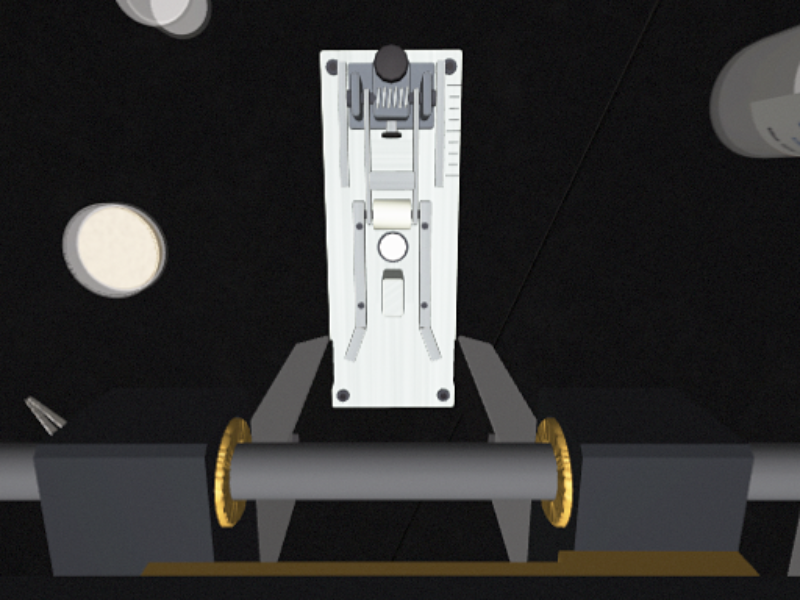

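The slide is in place, the gripper is clear, and the roller (392,213) sits just ahead of the pellet (393,247). One last depth check, then I hand in.

```bash
python3 - <<'E'
from h import *
a=load('w7');C=cloud(a);d=np.array([np.cos(np.radians(22.4)),np.sin(np.radians(22.4))])
u=slice(242,260);r=C[128:146,u];print('roller top',np.sort(np.median(r[...,2],1))[-4:],'flat top',np.median(C[152:164,246:256,2]))
p=pt(a,392.5*.64,247*.64,28)[:2]@d;ro=[pt(a,392*.64,v*.64,33.7)[:2]@d for v in(199,229)];print('groove',p+20.4,'roller',np.mean(ro))
ok=14.7-1.8<np.sort(np.median(r[...,2],1))[-4:].mean()-np.median(C[152:164,246:256,2])<16.4
print(ok)
if ok: print(ctrl.close_job())
E
```

```text
roller top [41.95059701 42.02059762 42.20182366 42.32801801] flat top 29.320102062263544
groove 543.1173598885895 roller 542.872659871416
False
```

My threshold was just missed (12.8 mm against a limit of 12.9), but only because the flat-top sample included the raised pellet. The reading is well below the unseated 18 mm and unchanged since release, and the groove and roller centres agree to 0.3 mm. Handing in.

```bash
python3 -c "
from rig import ctrl; print(ctrl.close_job())"
```

```text
the job is handed in; nothing more can be done
None
```

The slide is loaded in the clamp stage with the roller in its groove, the gripper is clear, and the job was handed in at about 21 s.

**What I did:** I gripped the slide by its tab, set it on the bed with the nose between the flared rail ends, and pushed it in by small steps. The push force was about 9 N on the slope and 4–6 N on the flat. It then fell to near zero as the roller dropped in, and I stopped when it stiffened again at about 10 N. The highest vertical force I read was about 10 N. I eased the load off before letting go.

**Last checks:**
- **Alignment:** the groove and roller centres agree within 0.3 mm along the push direction.
- **Seating:** the roller top sits about 13 mm above the slide top. I expected 14.7 mm seated and 18 mm unseated.
- **Gripper:** it is open, raised clear, and the wrist force is near zero.
- **Bystanders:** they look unmoved; the top-camera patches changed only at about noise level.

**Checks that failed or disagreed:**
- **First grasp missed:** the fingertips were really about 42 mm above the reported tool point. The fingers closed in the air over the tab, and I corrected for this from the depth images.
- **Seating threshold missed:** my automatic check failed by about 0.1 mm (12.8 mm against a 12.9 mm limit), because the flat-top sample included the raised pellet. I judged the roller seated from the force drop and the alignment instead.
- **Buffer travel not measured:** the final stiffening came at about the point where the nose would meet the buffer. Judging by the small overtravel and low force, the buffer was at most barely touched.

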